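# Release a grinding ball into its tray and hold the tray over the reader pad

### The job

Press the spring pedal of the ball dispenser right down to its stop so that the steel grinding ball rolls into the tray by itself, then let the pedal come back up. Then lift the tray by its handle and carry it level, with the ball staying in it, to the flat square reader pad. Finish while still holding the tray level and still, centred about 8 cm above the pad so that its tag can be read; touch neither the ball nor the pad, and leave the reagent bottles where they stand.

Things in the scene. Friction and masses are not known exactly. Their poses are not given: they have to be found in the camera images.
- dispenser: Ball dispenser, fixed to the bench: grey base plate 140 x 270 x 6 mm; yaw varies. Origin on the bench under its middle, +x away from the pedal. The pedal is hinged along y at x -30 mm, 50 mm up, between cheeks 60 mm high at y +-30 mm, and reaches out to x -125 mm; its rear arm (top 61 mm high, 83 mm when pressed) carries the gate that holds the ball.
- chute_lip (a point): Lower end of the dispenser's steel chute, 17 mm above the bench. The chute, 36 mm wide with walls up to 45 mm high, runs 145 mm up along the dispenser's +y from here. The tray stands beyond it on the base plate, 36 mm along -y, between two strips 4 mm high at its x sides; a bumper plate 44 mm high stands 3 mm beyond the tray's -y side.
- pedal (a joint): Pedal angle: 0 at rest (plate level), 0.36 rad fully down at its stop. A spring returns it: about 2.5 N at the press point to start it, 9 N at the stop. The gate lets the ball pass only from about 0.28 rad on; then it takes about a second to roll into the tray.
- pedal_press (a point): Point to press: middle of the ribbed rubber tread (50 x 46 mm) on the pedal's top, 70 mm from the hinge and 58 mm above the bench at rest; it moves down 25 mm to the stop (and about 7 mm towards the hinge's foot, +x of the dispenser). Its frame turns with the pedal.
- tray: Loose white tray, 64 x 64 mm, 0.16 to 0.26 kg, pocket 56 x 56 mm with a rim 5 mm above its floor (4 mm thick), and an arched handle: posts at x +-30 mm, level flat-sided bar along the tray's x, 64 mm long, 12 mm thick (y), 14 mm high, top 81 mm above the underside. Origin: centre of the underside, z up. Grip the bar from above across its y sides; it balances there.
- tray_handle (a point): Centre of the tray's handle bar, 74 mm above the tray's underside; axes as the tray's.
- tray_pocket (a point): Where the ball's centre is when it lies in the middle of the tray's pocket, 16 mm above the tray's underside.
- ball_center (a point): Centre of the steel ball, 24 mm across, 57 g, free to roll; at the start it waits in the chute behind the gate.
- pad_top (a point): Centre of the top face of the reader pad, a white square slab 100 x 100 mm with a round disc on it, its top 15 mm above the bench, fixed to the bench; z up, yaw varies.
- bottle: Bystander: reagent bottle with a screw cap, 42 mm across, 80 mm high; origin under its centre.
- bottle2: Bystander: reagent bottle with a screw cap, 48 mm across, 93 mm high; origin under its centre.
- ball: The same ball as a solid; its origin lies on its surface and turns with it as it rolls: use ball_center.
- pad: The reader pad; origin on the bench under its centre.
Things that resemble listed ones, but are neither listed nor needed, are in the scene too. What is shaped like the pad but blue is not meant. Leave any pink look-alike of the tray alone.

How it is judged:
By the outcome, as a careful person would: the job done as asked, in the order asked, and still so for the second after the job is handed in, while the arm keeps its last pose, push and grip.
It also fails if it takes over 61 s, if anything falls off the work surface, if the arm or the gripper's body presses on something with over 40 N, if the wrist force passes 120 N, or if a joint passes its speed limit or range.

### The arm

A 6-joint arm with a two-finger parallel gripper is mounted at the origin on a cart in front of the work surface, level with it; the furniture and walls round the work are solid. World frame = base frame: x ahead of the robot, y to its left, z up, the work surface at z = 0. Lengths are in m, angles in degrees, forces in N, time in s.
With the tool pointing down it reaches from about 0.35 to 0.875 m from the base axis. Payload 4.2 kg.
Tool frame: the origin (TCP) lies on the centre line of the jaws, within the pads' length; the fingertips stand tip_reach ahead of it and the grasp point (between the pads) is the TCP (tip_reach is the distance from the TCP to the fingertips, in m); z points along the fingers, y is the line along which they close (so a half turn about z gives the same grasp; the last joint's range is limited). The gripper opens to 87 mm and grips with 3 to 60 N. Pads are 19 mm wide; open, the fingers measure 117 mm over their backs; the gripper's body (75 mm by 190 mm) begins 51 mm behind the grasp point.
Start: joints at [88.041, 22.042, 0.453, 0, -68.411, -14.817], TCP at [0.18, 0.598, 0.218] pointing down, gripper open.
Joint ranges: [-179.83, 179.83], [-69.29, 118.12], [-61.27, 80.66], [-181.25, 117.63], [-171.15, -9.14], [-177.46, 177.46]. Speed limits (degrees/s): [159.86, 159.86, 180, 180, 180, 180].

### API

Orientations are given as a 3x3 rotation matrix whose columns are the frame's x, y, z axes.
In Python, from station import sense, capture, finish_job, tip_reach gives the robot as it stands.
- The arm moves only by the tool arm_command, never from a script. Its argument "deltas" is a list of rows, each a list of 7 numbers: the turn, a rotation vector about the tool's x, y, z in rad, then the shift along the tool's x, y, z in cm, then the closure, from -1 (fully open) to 1 (shut), so that 0 is half open. In form: [[rx, ry, rz, dx, dy, dz, hand], ...]. A call has 1 to 8 rows; each row is the pose to reach, as a shift and turn from the pose commanded when the call began, along the tool's axes at that moment; what a row does not reach only later rows make up. A row lasts 1/12 s, in which the tool goes at most 41.7 mm and 7.16 degrees, less where a joint would pass 70% of its speed; a pose out of reach is approached as far as the arm can. A call with a gripper value outside its range is refused whole. The fingers move at their own pace and stop on an object; the grip force is fixed at half the most. Time passes only in rows, so rows that repeat a pose let the fingers close. It gives the time, the measured TCP pose, the force, the opening and the grip force at its end, in the units of the state.
- sense(): the state, without advancing time (a new reading comes with each control period).
- capture(name): name is "scene" or "top" or "wrist"; returns a dict with "pixels" (420x560x3 uint8, blue, green, red), "fovy" (degrees; the focal length in pixels is half the picture's height over the tangent of half this angle, whatever the lens; pixels are square), "cx", "cy" (the principal point, pixels), "rvec" (rotation vector, rad) and "tvec" (3), from world to camera coordinates, as OpenCV has them. Camera axes: x right, y down, z forward; pixel columns grow to the right and rows downward; lengths in m; the calibration is good to about 2 mm. A picture is of the moment at which its call begins. There is no depth.
- finish_job(): hands the job in; it is judged then, once.
The state is a dict: "time_s": time; "joints": joint angles; "joint_velocities": joint speeds; "effort": joint torques, N m; "tcp_pos": TCP position; "ee_rot": TCP orientation; "wrist_force": force on the tool from outside, world axes, zero at the start; "moment": the same for the moment, N m; "gripper_width": opening from 0.0 (shut) to 1.0 (fully open); "gripper_force": force on a finger pad.
Only numpy, scipy, OpenCV 4.12 (cv2) and the standard library are available. Lean on these libraries where they do the work, as an engineer would, in place of code of your own. Each camera call takes 0.05 s, during which the arm holds its last target. There are 200 camera calls.

## Working session

There is one attempt and no reset: what is moved stays moved. The work goes in short steps, Python scripts to look and compute and a tool call to move; the robot and the scene stay as the last step left them, time stands still between calls to the robot, and variables do not carry over. Pictures are saved under pics/ and viewed, at most 10 in all, crops included, and the job is handed in when it is done.

Besides the shell and the picture viewer there is one more tool, called by a JSON object that holds its "name" and its "arguments", one argument or row to a line. arm_command: Moves the arm, as the interface text tells. Its arguments: {"type":"object","properties":{"deltas":{"type":"array"}},"required":["deltas"]}

```bash
mkdir -p pics; cat > h.py <<'E'
import numpy as np, cv2
from station import sense, capture, finish_job, tip_reach
def cam(n,save=None):
    c=capture(n); h=c["pixels"].shape[0]
    f=h/2/np.tan(np.radians(c["fovy"])/2)
    c["K"]=np.array([[f,0,c["cx"]],[0,f,c["cy"]],[0,0,1.]])
    c["R"]=cv2.Rodrigues(np.array(c["rvec"],float))[0]; c["t"]=np.array(c["tvec"],float).ravel()
    if save:
        cv2.imwrite("pics/"+save+".png",c["pixels"]); np.savez("pics/"+save+".npz",K=c["K"],R=c["R"],t=c["t"])
    return c
def load(s): return np.load("pics/"+s+".npz")
def ray(c,u,v,z):
    o=-c["R"].T@c["t"]; d=c["R"].T@np.linalg.inv(c["K"])@[u,v,1]
    return o+d*(z-o[2])/d[2]
def proj(c,p):
    q=c["K"]@(c["R"]@np.array(p)+c["t"]); return q[:2]/q[2]
E
python3 - <<'E'
from h import *
for n in("scene","top"):
    c=cam(n,n); print(n,-c["R"].T@c["t"])
s=sense(); print(tip_reach,s)
a,b=[cv2.imread(f"pics/{n}.png") for n in("scene","top")]
E
```

```text
scene [-0.19325346 -1.2471211   0.89573538]
top [-0.53673762  0.126846    1.44018495]
0.019 {'time_s': 0.1, 'joints': array([ 8.80417012e+01,  2.20863026e+01,  3.88201434e-01, -2.51035635e-02,
       -6.84105429e+01, -1.48187764e+01]), 'joint_velocities': array([ 0.00640207, -0.12142605,  0.17508614,  0.12229276, -0.02150039,
        0.0876227 ]), 'effort': array([-1.61645439e-04, -3.91689706e+01,  1.87937272e+01,  4.23198670e+00,
        1.34657309e-02, -7.65658001e-05]), 'tcp_pos': array([0.18020994, 0.59789333, 0.21737415]), 'ee_rot': array([[ 9.57388430e-01, -2.88802998e-01, -4.71959732e-04],
       [-2.88803369e-01, -9.57386586e-01, -1.88113404e-03],
       [ 9.14292324e-05,  1.93727952e-03, -9.99998119e-01]]), 'wrist_force': array([ 0.11326984, -0.51094337,  0.08930812]), 'moment': array([0.00101719, 0.02797322, 0.0153308 ]), 'gripper_force': 0.0, 'gripper_width': 1.0016244787856914}
```

View pics/scene.png

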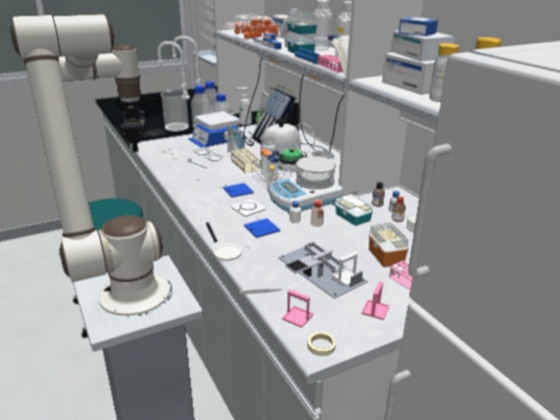

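View pics/top.png

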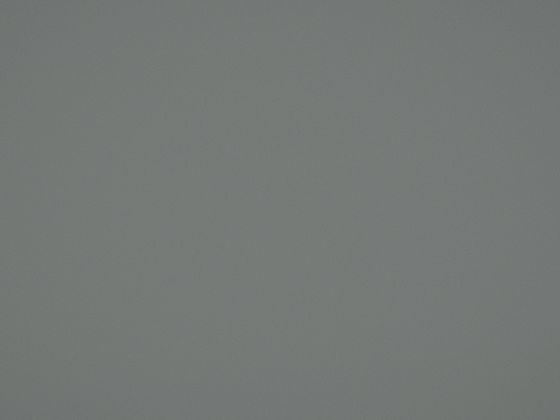

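The scene view shows the dispenser at about (322,270) with the white tray at its right end (345,268). The white pad with its disc is at (248,208). The top view is plain grey and of no use.

Candidates:
- **Pad:** white square (248,208); blue squares (238,190) and (262,228); round white dish (228,252). I choose (248,208).
- **Tray:** white (345,268); pink (298,308) and (376,302). I choose the white one.

I'll check both in one close crop.

```bash
python3 - <<'E'
from h import *
im=cv2.imread("pics/scene.png")
a=cv2.resize(im[235:300,270:370],None,fx=6,fy=6,interpolation=cv2.INTER_CUBIC)
b=cv2.resize(im[180:240,215:335],(600,200),interpolation=cv2.INTER_CUBIC)
b=cv2.resize(im[182:240,215:335],None,fx=5,fy=3.4,interpolation=cv2.INTER_CUBIC)
cv2.imwrite("pics/crop.png",np.vstack([a,b]))
c=load("scene")
for n,u,v,z in[("pad",248,208,.015),("disp",322,270,.0),("trayhandle",345,261,.08),("b1",295,220,0),("b2",317,224,0)]: print(n,ray(c,u,v,z))
E
```

```text
pad [0.50893915 0.31632461 0.015     ]
disp [ 5.49905800e-01 -1.47343881e-01 -1.11022302e-16]
trayhandle [ 0.56885485 -0.23654117  0.08      ]
b1 [0.63543792 0.17661767 0.        ]
b2 [0.69221933 0.11374274 0.        ]
```

View pics/crop.png

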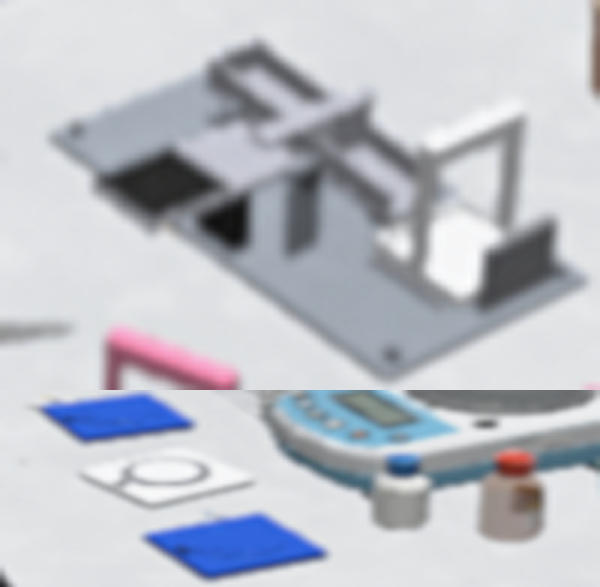

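The crop confirms my choice: the white tray stands on the dispenser at the chute end, the black tread is at about (297,265), and the white pad lies between the two blue ones.

```bash
cat >> h.py <<'E'
from scipy.spatial.transform import Rotation as Ro
def delta(p,yaw=None):
    """tool-frame shift cm and turn about tool z to reach world p, tool down with tool y axis along yaw (mod 180)"""
    s=sense(); R=s["ee_rot"]; d=R.T@(np.array(p)-s["tcp_pos"])*100
    r=None
    if yaw is not None:
        y=np.radians(yaw); Y=np.array([np.cos(y),np.sin(y),0])
        best=[]
        for k in(1,-1):
            z=np.array([0,0,-1.]); T=np.column_stack([np.cross(k*Y,z),k*Y,z]); best.append(Ro.from_matrix(R.T@T).as_rotvec())
        r=min(best,key=np.linalg.norm)
    print("shift cm",d.round(2),"turn",None if r is None else r.round(4), "t",s["time_s"],"tcp",s["tcp_pos"].round(4))
E
python3 - <<'E'
from h import *
c=load("scene")
P=lambda u,v,z:ray(c,u,v,z)
a,b,d=P(278.3,258,.006),P(336.7,298,.006),P(368.3,281.7,.006)
print(a,b,d,np.linalg.norm(a-b),np.linalg.norm(d-b)); print(np.degrees(np.arctan2(*(a-b)[1::-1])),np.degrees(np.arctan2(*(d-b)[1::-1])))
print("tread",P(296.7,265.3,.058)); e,f=P(340.8,261.3,.074),P(356.7,252.5,.074); print("bar",e,f,np.linalg.norm(e-f),np.degrees(np.arctan2(*(f-e)[1::-1])))
delta([.42,.30,.27]); 
E
```

```text
[ 0.45559416 -0.0322072   0.006     ] [ 0.50673166 -0.29476092  0.006     ] [ 0.63610896 -0.27119999  0.006     ] 0.26748738763181956 0.13150513981244075
101.02149509461684 10.32104281202849
tread [ 0.44785529 -0.1633007   0.058     ]
bar [ 0.56243803 -0.22479772  0.074     ] [ 0.63311487 -0.20612965  0.074     ] 0.0731007045310089 14.795789178478765
shift cm [31.56 21.6  -5.22] turn None t 0.1 tcp [0.1802 0.5979 0.2174]
```

{"name": "arm_command", "arguments": {
  "deltas": [
    [0,0,0,4,3,-1,-1],
    [0,0,0,7,5,-2,-1],
    [0,0,0,11,7.5,-3,-1],
    [0,0,0,15,10,-4,-1],
    [0,0,0,19,13,-5,-1],
    [0,0,0,23,15.5,-5,-1],
    [0,0,0,27,18,-5,-1],
    [0,0,0,30,20,-5,-1]
  ]
}}

```text
time_s: 0.77
tcp_pos: [0.3898, 0.3433, 0.2681]
ee_rot: [[0.958, -0.288, 0.0], [-0.288, -0.958, 0.001], [-0.0, -0.001, -1.0]]
wrist_force: [1.3, 0.6, -0.5]
gripper_width: 1.002
gripper_force: 0.0
```

```bash
python3 - <<'E'
from h import *
c=cam("wrist","w1"); print(-c["R"].T@c["t"],c["R"][2]); print(proj(c,[.509,.316,.015])); delta([.47,-.14,.33],101)
c=cam("top","top2")
E
```

```text
[0.46997616 0.31987754 0.43529814] [-0.29241989  0.08794512 -0.9522375 ]
[268.7381998   46.73724971]
shift cm [21.45 43.47 -6.06] turn [ 2.400e-03 -4.000e-04 -4.902e-01] t 0.8167 tcp [0.3927 0.3384 0.2682]
```

View pics/w1.png

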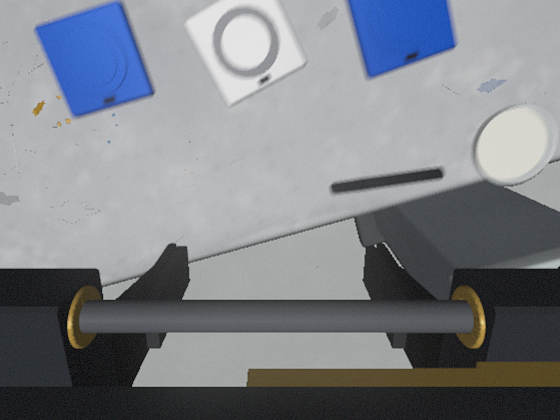

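Wrist view: the white pad has corners at left (186,24), bottom (231,105) and right (306,62). Its centre is at about (246,42), with a blue pad on either side.

```bash
python3 - <<'E'
from h import *
c=load("w1"); l,b,r=[ray(c,u,v,.015) for u,v in((186,24),(231,105),(306,62))]
print(l,b,r,np.linalg.norm(l-b),np.linalg.norm(r-b),"centre",(l+r)/2); print("yaw",np.degrees(np.arctan2(*(r-b)[1::-1])),np.degrees(np.arctan2(*(l-b)[1::-1])))
print("disc",ray(c,246,42,.017))
E
```

```text
[0.55517733 0.39268558 0.015     ] [0.46359124 0.37419545 0.015     ] [0.48278249 0.28190897 0.015     ] 0.0934339130844188 0.09426079870141636 centre [0.51897991 0.33729727 0.015     ]
yaw -78.25260277717764 11.41390304825291
disc [0.52020599 0.33772185 0.017     ]
```

{"name": "arm_command", "arguments": {
  "deltas": [
    [0,0,-0.06,2,3.5,-1,-1],
    [0,0,-0.12,4,7,-2,-1],
    [0,0,-0.18,5.5,10.5,-3,-1],
    [0,0,-0.24,7,14,-4,-1],
    [0,0,-0.3,8.5,17.5,-5,-1],
    [0,0,-0.36,10,21,-6,-1],
    [0,0,-0.42,11.5,24.5,-6,-1],
    [0,0,-0.49,13,28,-6,-1]
  ]
}}

```text
time_s: 1.53
tcp_pos: [0.4325, 0.0383, 0.3285]
ee_rot: [[0.98, 0.2, 0.001], [0.2, -0.98, 0.001], [0.002, -0.001, -1.0]]
wrist_force: [0.4, 0.3, 0.3]
gripper_width: 1.0
gripper_force: 0.0
```

```bash
python3 - <<'E'
from h import *
delta([.45,-.14,.33],101)
E
```

```text
shift cm [-1.85 17.82 -0.17] turn [-0.0007 -0.0016  0.0095] t 1.5333 tcp [0.4325 0.0383 0.3285]
```

{"name": "arm_command", "arguments": {
  "deltas": [
    [0,0,0.01,-0.5,4,0,-1],
    [0,0,0.01,-1,8,0,-1],
    [0,0,0.01,-1.5,12,0,-1],
    [0,0,0.01,-2,15,0,-1],
    [0,0,0.01,-2,18,0,-1],
    [0,0,0.01,-2,18,0,-1],
    [0,0,0.01,-2,18,0,-1],
    [0,0,0.01,-2,18,0,-1]
  ]
}}

```text
time_s: 2.2
tcp_pos: [0.4482, -0.1406, 0.3274]
ee_rot: [[0.983, 0.186, -0.001], [0.186, -0.983, 0.0], [-0.001, -0.001, -1.0]]
wrist_force: [0.1, -0.4, 0.5]
gripper_width: 1.001
gripper_force: 0.0
```

```bash
python3 - <<'E'
from h import *
c=cam("wrist","w2"); print(-c["R"].T@c["t"]); print(sense()["tcp_pos"])
E
```

```text
[ 0.53070963 -0.12385196  0.49450282]
[ 0.44827164 -0.14018665  0.32764337]
```

View pics/w2.png

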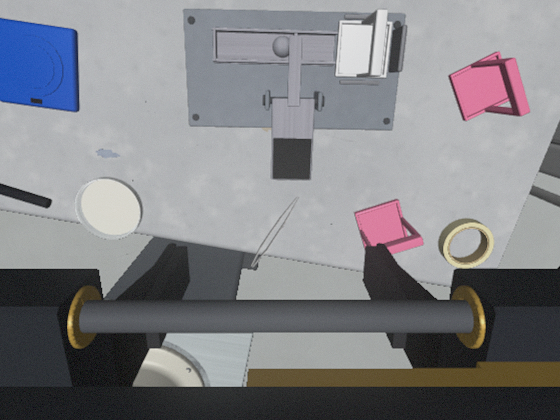

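Wrist view 2: the whole dispenser is in view.
- **Base plate:** corners (184,10), (188,127), (395,130), (406,13).
- **Tread:** centre (292,159).
- **Ball:** (283,46), held at the gate arm.
- **Tray:** floor at about (361,48), handle bar at about (380,43).

```bash
python3 - <<'E'
from h import *
c=load("w2"); P=lambda u,v,z:ray(c,u,v,z)
q=[P(u,v,.006) for u,v in((184,10),(188,127),(395,130),(406,13))]
for i in range(4): print(q[i].round(4),np.linalg.norm(q[i]-q[i-1]).round(4))
O=np.mean(q,0); O[2]=0
ys=[q[0]-q[3],q[1]-q[2]]; xs=[q[0]-q[1],q[3]-q[2]]
print([np.degrees(np.arctan2(v[1],v[0])).round(2) for v in ys+xs])
yaw=np.mean([np.arctan2(v[1],v[0])-np.pi/2 for v in ys]+[np.arctan2(v[1],v[0]) for v in xs]); print(O,np.degrees(yaw))
T=P(292,159,.058); X=np.array([np.cos(yaw),np.sin(yaw),0]);Y=np.array([-X[1],X[0],0])
print("tread",T,"in disp",(T-O)@X,(T-O)@Y)
# segment tray and bar from image
im=cv2.imread("pics/w2.png"); print("ball disp",[( P(283,46,.035)-O)@v for v in(X,Y)])
b=cv2.resize(im[0:190,180:420],(800,633)[:2],interpolation=cv2.INTER_CUBIC)[:600]; cv2.imwrite("pics/w2c.png",b)
np.savez("disp.npz",O=O,yaw=yaw)
E
```

```text
[0.5938 0.0008 0.006 ] 0.2684
[ 0.4559 -0.0196  0.006 ] 0.1394
[ 0.503  -0.2902  0.006 ] 0.2747
[ 0.6404 -0.2635  0.006 ] 0.14
[np.float64(99.99), np.float64(99.86), np.float64(8.43), np.float64(10.99)]
[ 0.54827698 -0.14311591  0.        ] 9.818077016249031
tread [ 0.44911195 -0.15928731  0.058     ] in disp -0.10047022306002919 0.0009751032426518202
ball disp [np.float64(0.02840247527275729), np.float64(0.014212628404396537)]
```

View pics/w2c.png

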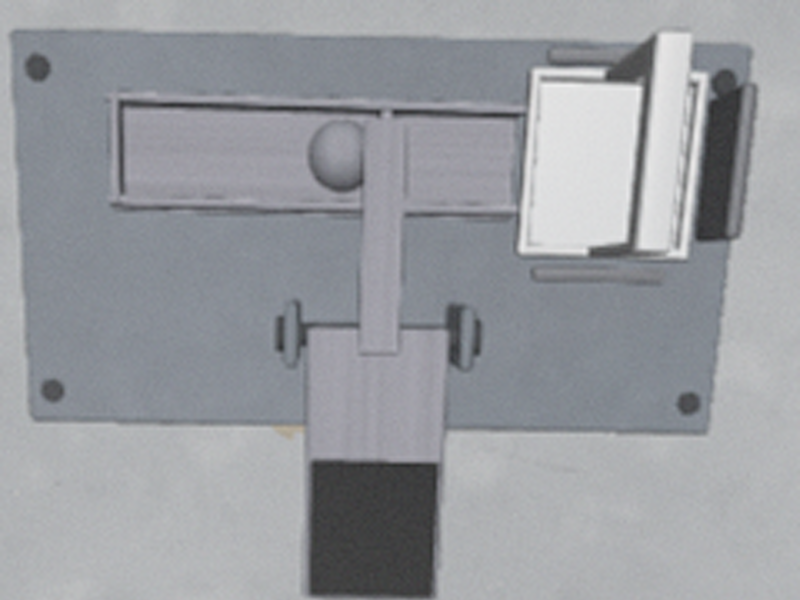

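```bash
python3 - <<'E'
from h import *
c=load("w2"); D=np.load("disp.npz"); O,yaw=D["O"],float(D["yaw"]); X=np.array([np.cos(yaw),np.sin(yaw),0]);Y=np.array([-X[1],X[0],0])
pts=lambda L,z:[ray(c,180+u/3.333,v/3.333,z) for u,v in L]
b=pts(((658,33),(690,33),(668,250),(635,250)),.087); r=pts(((530,72),(710,75),(690,258),(520,252)),.015)
for n,q in(("bar",b),("rim",r)):
    m=np.mean(q,0); print(n,m,"disp",(m-O)@X,(m-O)@Y,[np.linalg.norm(q[i]-q[i-1]).round(4) for i in range(4)], [np.degrees(np.arctan2(*(q[i]-q[j])[1::-1])).round(1) for i,j in((0,3),(1,2))])
delta(O-.100*X+[0,0,.107],100)
E
```

```text
bar [ 0.58986059 -0.22096311  0.087     ] disp 0.027700045597137735 -0.08379791402807783 [np.float64(0.062), np.float64(0.0097), np.float64(0.062), np.float64(0.0105)] [np.float64(8.8), np.float64(9.6)]
rim [ 0.58973955 -0.22208225  0.015     ] disp 0.0273899443334387 -0.0848800298906582 [np.float64(0.0611), np.float64(0.0647), np.float64(0.0622), np.float64(0.0639)] [np.float64(10.2), np.float64(9.4)]
shift cm [-0.22  2.   22.06] turn [-0.0004  0.0003  0.0137] t 2.25 tcp [ 0.4483 -0.1402  0.3276]
```

{"name": "arm_command", "arguments": {
  "deltas": [
    [0,0,0.01,-0.2,1,4,1],
    [0,0,0.014,-0.2,2,8,1],
    [0,0,0.014,-0.2,2,12,1],
    [0,0,0.014,-0.2,2,16,1],
    [0,0,0.014,-0.2,2,20,1],
    [0,0,0.014,-0.2,2,22,1],
    [0,0,0.014,-0.2,2,22,1],
    [0,0,0.014,-0.2,2,22,1]
  ]
}}

```text
time_s: 2.92
tcp_pos: [0.4502, -0.1601, 0.1078]
ee_rot: [[0.985, 0.175, -0.002], [0.175, -0.985, -0.0], [-0.002, 0.0, -1.0]]
wrist_force: [0.0, -0.6, 0.6]
gripper_width: 0.477
gripper_force: 0.0
```

{"name": "arm_command", "arguments": {
  "deltas": [
    [0,0,0,0,0,1.5,1],
    [0,0,0,0,0,2.6,1],
    [0,0,0,0.1,0,3.1,1],
    [0,0,0,0.2,0,3.6,1],
    [0,0,0,0.3,0,4.1,1],
    [0,0,0,0.4,0,4.4,1],
    [0,0,0,0.4,0,4.4,1]
  ]
}}

```text
time_s: 3.5
tcp_pos: [0.4544, -0.1603, 0.0639]
ee_rot: [[0.985, 0.173, 0.0], [0.173, -0.985, -0.0], [0.0, 0.0, -1.0]]
wrist_force: [0.8, 0.4, -0.6]
gripper_width: 0.014
gripper_force: 0.0
```

```bash
python3 - <<'E'
from h import *
s=sense(); print(s["wrist_force"],s["tcp_pos"],s["gripper_force"],s["effort"])
c=cam("wrist","w3")
E
```

```text
[ 0.80031343  0.39976866 -0.60788579] [ 0.45441547 -0.16025342  0.06391193] 0.0 [ 8.51272512e-02 -3.04306877e+01  1.32413802e+01  2.88149670e+00
  1.31580499e-01 -2.94309815e-03]
```

View pics/w3.png

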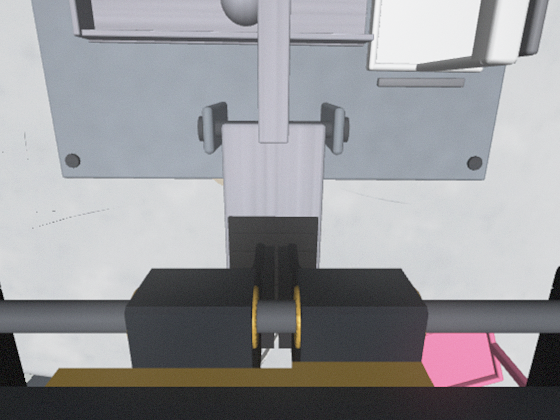

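The fingers sit over the tread, whose hinge-side edge is at row 217, columns 229 to 318. I'll compare that edge with what rest and pressed angles predict.

```bash
python3 - <<'E'
from h import *
c=load("w3"); D=np.load("disp.npz"); O,yaw=D["O"],float(D["yaw"]); X=np.array([np.cos(yaw),np.sin(yaw),0]);Y=np.array([-X[1],X[0],0])
for a in(0,.12,.2,.36):
  f=lambda l,y,h=.008:proj(c,O+X*(-.03-l*np.cos(a)+h*np.sin(a)*1)+Y*y+[0,0,.05-l*np.sin(a)+h*np.cos(a)]).round(1)
  print(a,"edge46",f(.047,-.025),f(.047,.025),"edge50",f(.045,.023),f(.045,-.023))
  print("   rear arm top start?",proj(c,O+X*.03+[0,0,.061+.022*a/.36]))
s=sense()["tcp_pos"]; print("tip in image at .019:",proj(c,s-[0,0,.019]))
E
```

```text
0 edge46 [325.5 220. ] [227.2 219.9] edge50 [231.  216.2] [321.8 216.3]
   rear arm top start? [276.88536503 -21.35290879]
0.12 edge46 [324.2 213.8] [228.5 213.7] edge50 [232.1 210.3] [320.6 210.4]
   rear arm top start? [276.95111774 -26.54735218]
0.2 edge46 [323.4 209.2] [229.3 209.1] edge50 [232.8 205.8] [319.9 205.9]
   rear arm top start? [276.99865761 -30.30298626]
0.36 edge46 [321.9 199. ] [230.7 198.9] edge50 [234.1 196. ] [318.5 196.1]
   rear arm top start? [277.10407936 -38.63127109]
tip in image at .019: [277.92375923 242.66292472]
```

{"name": "arm_command", "arguments": {
  "deltas": [
    [0,0,0,0,0,0.2,1],
    [0,0,0,0,0,0.5,1],
    [0,0,0,0,0,0.5,1]
  ]
}}

```text
time_s: 3.8
tcp_pos: [0.4537, -0.1603, 0.0585]
ee_rot: [[0.985, 0.172, -0.001], [0.172, -0.985, 0.0], [-0.001, -0.0, -1.0]]
wrist_force: [-0.4, 0.8, 0.6]
gripper_width: 0.006
gripper_force: 0.0
```

```bash
python3 - <<'E'
from h import *
s=sense(); print(s["wrist_force"],s["moment"],s["tcp_pos"],s["effort"])
c=cam("wrist","w4"); D=np.load("disp.npz"); O,yaw=D["O"],float(D["yaw"]); X=np.array([np.cos(yaw),np.sin(yaw),0]);Y=np.array([-X[1],X[0],0])
print("plate corner at",proj(c,O-.07*X-.135*Y+[0,0,.006]),proj(c,O-.07*X+.135*Y+[0,0,.006]))
cv2.imwrite("pics/w4c.png",cv2.resize(c["pixels"][90:280,180:380],None,fx=3.1,fy=3.1,interpolation=cv2.INTER_CUBIC))
print(np.abs(cv2.imread("pics/w3.png").astype(int)[170:240,235:250].mean((1,2))-0)[30:].round(),c["pixels"][200:240,235:250].mean((1,2)).round())
E
```

```text
[-0.41645957  0.78346255  0.63248708] [-0.00742024  0.02753009  0.02733643] [ 0.4536855  -0.16031914  0.05848807] [ 6.34595635e-02 -3.07990623e+01  1.31379730e+01  2.86812387e+00
  1.38858743e-01 -6.45265100e-04]
plate corner at [492.54636563 181.93303798] [ 59.83000606 181.59391517]
[196. 195. 195. 194. 194. 194. 194. 195. 194. 194. 194. 193. 195. 193.
 196. 184. 130.  63.  71.  72.  72.  72.  70.  71.  70.  71.  71.  69.
  71.  69.  70.  70.  67.  65.  69.  68.  67.  68.  67.  67.] [195. 195. 194. 195. 195. 195. 194. 195. 193. 194. 193. 194. 194. 194.
 193. 194. 193. 198. 165.  60.  70.  72.  71.  71.  71.  71.  71.  70.
  71.  70.  70.  70.  69.  70.  69.  66.  62.  69.  68.  68.]
```

View pics/w4c.png

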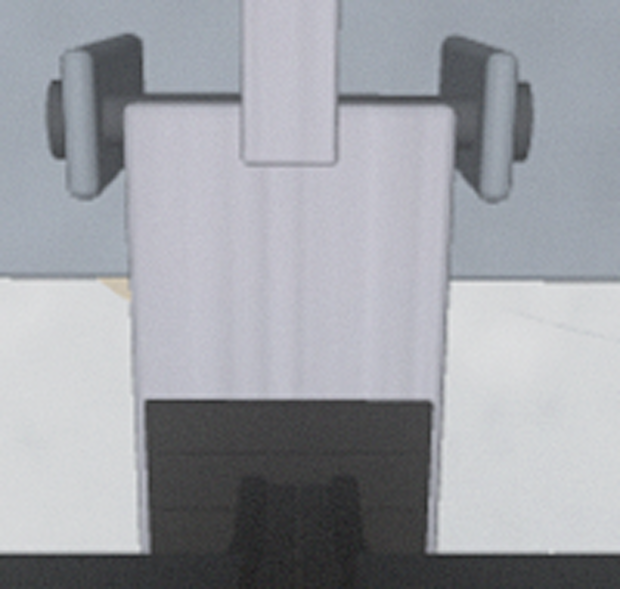

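{"name": "arm_command", "arguments": {
  "deltas": [
    [0,0,0,0,0,0.2,1],
    [0,0,0,0,0,0.5,1],
    [0,0,0,0,0,0.5,1]
  ]
}}

```text
time_s: 4.1
tcp_pos: [0.4542, -0.1604, 0.0537]
ee_rot: [[0.985, 0.173, 0.0], [0.173, -0.985, -0.0], [0.0, 0.0, -1.0]]
wrist_force: [-0.4, 0.5, 2.4]
gripper_width: 0.006
gripper_force: 1.2
```

```bash
python3 - <<'E'
from h import *
c=load("w3"); s=np.array([.4544,-.1603,.0639]); X=np.array([.985,.173,0])
for x in(0,.0095):
  for z in(0,.01,.019): print(x,z,proj(c,s+X*x-[0,0,z]).round(1))
D=np.load("disp.npz"); O,yaw=D["O"],float(D["yaw"]); Xd=np.array([np.cos(yaw),np.sin(yaw),0]);Y=np.array([-Xd[1],Xd[0],0])
print("plate",proj(c,O-.07*Xd-.135*Y+[0,0,.006]),proj(c,O-.07*Xd+.135*Y+[0,0,.006]), "cheek tops",proj(c,O-.03*Xd-.03*Y+[0,0,.06]),proj(c,O-.03*Xd+.03*Y+[0,0,.06]))
E
```

```text
0 0 [278.2 258. ]
0 0.01 [278.  249.5]
0 0.019 [277.9 242.5]
0.0095 0 [278.2 240.8]
0.0095 0.01 [278. 233.]
0.0095 0.019 [277.9 226.7]
plate [487.33771679 181.05426735] [ 64.7793165  180.55332428] cheek tops [341.23526265 126.66853977] [211.89638879 126.48914516]
```

```bash
python3 - <<'E'
from h import *
c=load("w2"); s=np.array([.4483,-.1402,.3276]); R=np.array([[.983,.186,0],[.186,-.983,0],[0,0,-1]])
for z in(-.02,-.004,0,.019):
  print(z,[proj(c,s+R@[x,y,z]).round(1).tolist() for x in(0,.0095) for y in(-.0435,.0435)])
print(sense()["tcp_pos"],sense()["wrist_force"], tip_reach)
E
```

```text
-0.02 [[182.0, 277.9], [373.1, 277.8], [180.3, 259.0], [374.8, 258.9]]
-0.004 [[189.9, 261.5], [364.9, 261.4], [188.5, 244.0], [366.3, 243.9]]
0 [[191.7, 257.9], [363.0, 257.8], [190.3, 240.7], [364.4, 240.6]]
0.019 [[199.2, 242.4], [355.3, 242.3], [198.1, 226.5], [356.4, 226.4]]
[ 0.45423989 -0.1603723   0.05366361] [-0.40553755  0.48483795  2.40623407] 0.019
```

The image and the contact agree: the fingertips end about 4 mm short of the reported TCP. The tip was at 58 mm exactly at first touch. I'll press using that offset.

{"name": "arm_command", "arguments": {
  "deltas": [
    [0,0,0,0,0,0.5,1],
    [0,0,0,0,0,1.0,1],
    [0,0,0,0,0,1.4,1],
    [0,0,0,0,0,1.7,1],
    [0,0,0,0,0,1.9,1],
    [0,0,0,0,0,2.0,1],
    [0,0,0,0,0,2.0,1]
  ]
}}

```text
time_s: 4.68
tcp_pos: [0.4551, -0.1604, 0.0347]
ee_rot: [[0.985, 0.173, 0.002], [0.173, -0.985, -0.001], [0.002, 0.001, -1.0]]
wrist_force: [-2.4, 0.6, 11.4]
gripper_width: 0.005
gripper_force: 5.1
```

{"name": "arm_command", "arguments": {
  "deltas": [
    [0,0,0,0,0,0.15,1],
    [0,0,0,0,0,0.3,1],
    [0,0,0,0,0,0.3,1]
  ]
}}

```text
time_s: 4.93
tcp_pos: [0.4554, -0.1604, 0.0334]
ee_rot: [[0.985, 0.174, 0.003], [0.174, -0.985, -0.001], [0.003, 0.001, -1.0]]
wrist_force: [-4.7, 3.3, 23.2]
gripper_width: 0.002
gripper_force: 11.2
```

The force has jumped to 23 N, so the pedal is on its stop. I'll hold it there while the ball rolls.

{"name": "arm_command", "arguments": {
  "deltas": [
    [0,0,0,0,0,0,1],
    [0,0,0,0,0,0,1],
    [0,0,0,0,0,0,1],
    [0,0,0,0,0,0,1],
    [0,0,0,0,0,0,1],
    [0,0,0,0,0,0,1],
    [0,0,0,0,0,0,1],
    [0,0,0,0,0,0,1]
  ]
}}

```text
time_s: 5.6
tcp_pos: [0.4554, -0.1604, 0.0334]
ee_rot: [[0.985, 0.174, 0.003], [0.174, -0.985, -0.001], [0.003, 0.001, -1.0]]
wrist_force: [-4.7, 3.2, 22.1]
gripper_width: 0.002
gripper_force: 10.9
```

{"name": "arm_command", "arguments": {
  "deltas": [
    [0,0,0,0,0,0,1],
    [0,0,0,0,0,0,1],
    [0,0,0,0,0,0,1],
    [0,0,0,0,0,0,1],
    [0,0,0,0,0,0,1],
    [0,0,0,0,0,0,1],
    [0,0,0,0,0,0,1],
    [0,0,0,0,0,0,1]
  ]
}}

```text
time_s: 6.27
tcp_pos: [0.4554, -0.1604, 0.0334]
ee_rot: [[0.985, 0.174, 0.003], [0.174, -0.985, -0.001], [0.003, 0.001, -1.0]]
wrist_force: [-4.8, 3.4, 21.4]
gripper_width: 0.005
gripper_force: 10.9
```

{"name": "arm_command", "arguments": {
  "deltas": [
    [0,0,0,0,0,-0.5,1],
    [0,0,0,0,0,-1.0,1],
    [0,0,0,0,0,-1.6,1],
    [0,0,0,0,0,-2.4,1],
    [0,0,0,0,0,-4,1],
    [0,0,0,0,0,-8,1],
    [0,0,0,0,0,-12,1],
    [0,0,0,0,0,-16,1]
  ]
}}

```text
time_s: 6.93
tcp_pos: [0.4532, -0.1602, 0.1919]
ee_rot: [[0.985, 0.172, -0.002], [0.172, -0.985, 0.0], [-0.002, -0.001, -1.0]]
wrist_force: [1.6, -0.4, -0.3]
gripper_width: 0.006
gripper_force: 0.0
```

{"name": "arm_command", "arguments": {
  "deltas": [
    [0,0,0,0,0,-4,-0.5],
    [0,0,0,0,0,-8,-0.5],
    [0,0,0,0,0,-8,-0.5],
    [0,0,0,0,0,-8,-0.5],
    [0,0,0,0,0,-8,-0.5],
    [0,0,0,0,0,-8,-0.5]
  ]
}}

```text
time_s: 7.43
tcp_pos: [0.453, -0.1601, 0.2689]
ee_rot: [[0.985, 0.172, -0.004], [0.172, -0.985, 0.001], [-0.004, -0.001, -1.0]]
wrist_force: [0.2, 0.2, -0.0]
gripper_width: 0.376
gripper_force: 0.0
```

```bash
python3 - <<'E'
from h import *
c=cam("wrist","w5"); D=np.load("disp.npz"); O,yaw=D["O"],float(D["yaw"])
delta([.590,-.2215,.20],yaw*57.29578+90)
print(sense()["gripper_width"])
E
```

```text
shift cm [12.46  8.41  6.83] turn [-0.0012  0.0039  0.0017] t 7.4833 tcp [ 0.4531 -0.1602  0.2689]
0.4191473011379933
```

View pics/w5.png

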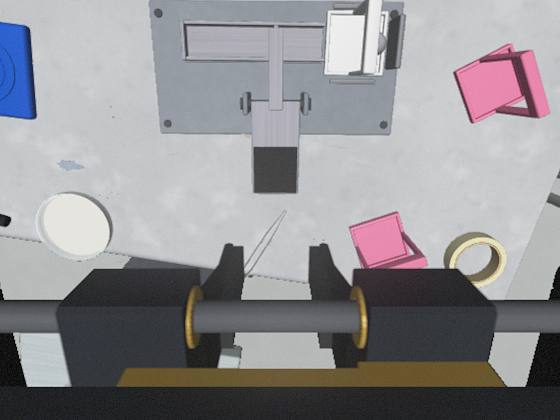

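Wrist view: the pedal is back up, the chute is empty, and the ball shows behind the handle bar at (383,45) on the tray's bumper side. I'll check numerically that it lies in the pocket, then go above the bar.

```bash
python3 - <<'E'
from h import *
c=load("w5"); D=np.load("disp.npz"); O,yaw=D["O"],float(D["yaw"]); X=np.array([np.cos(yaw),np.sin(yaw),0]);Y=np.array([-X[1],X[0],0])
T=np.array([.590,-.2215,0])
for y in(0,-.008,-.016,-.022): print(y,proj(c,T+Y*y+[0,0,.022]))
print("bar top ends",proj(c,T+X*.032+[0,0,.087]),proj(c,T-X*.032+[0,0,.087]))
E
```

```text
0 [357.14814903  43.0252607 ]
-0.008 [364.77714851  43.03308335]
-0.016 [372.40620301  43.04090606]
-0.022 [378.12802999  43.04677312]
bar top ends [375.97170089  -5.74801653] [369.88863148  73.87492955]
```

{"name": "arm_command", "arguments": {
  "deltas": [
    [0,0.004,0,3,2,1,-0.5],
    [0,0.004,0,6,4,2.5,-0.5],
    [0,0.004,0,9,6,4,-0.5],
    [0,0.004,0,11,7.5,5.5,-0.5],
    [0,0.004,0,12.5,8.4,7,-0.5],
    [0,0.004,0,12.5,8.4,8,-0.5],
    [0,0.004,0,12.5,8.4,8,-0.5],
    [0,0.004,0,12.5,8.4,8,-0.5]
  ]
}}

```text
time_s: 8.15
tcp_pos: [0.5904, -0.2213, 0.1893]
ee_rot: [[0.985, 0.172, 0.0], [0.172, -0.985, 0.001], [0.0, -0.001, -1.0]]
wrist_force: [-0.4, -0.5, -0.2]
gripper_width: 0.746
gripper_force: 0.0
```

```bash
python3 - <<'E'
from h import *
D=np.load("disp.npz"); delta([.590,-.2215,.057],float(D["yaw"])*57.29578+90); print(sense()["gripper_width"])
E
```

```text
shift cm [-0.05  0.03 13.23] turn [-0.001  -0.0003  0.002 ] t 8.15 tcp [ 0.5904 -0.2213  0.1893]
0.745596823457117
```

```bash
python3 - <<'E'
from h import *
c=cam("wrist","w6"); D=np.load("disp.npz"); O,yaw=D["O"],float(D["yaw"]); X=np.array([np.cos(yaw),np.sin(yaw),0]);Y=np.array([-X[1],X[0],0])
T=np.array([.590,-.2215,0])
for y in(0,-.016): print(y,proj(c,T+Y*y+[0,0,.022]))
k=[proj(c,T+X*x+Y*y+[0,0,.01]) for x in(-.028,.028) for y in(-.028,.028)]; print("pocket",np.round(k))
print("bar",[proj(c,T+X*x+Y*y+[0,0,.087]).round() for x in(-.032,.032) for y in(-.006,.006)])
g=cv2.cvtColor(c["pixels"],cv2.COLOR_BGR2GRAY)
u,v=np.round(proj(c,T+Y*-.012+[0,0,.022])).astype(int)
print(u,v); print(g[v-24:v+25:4,u-60:u+61:5])
E
```

```text
0 [277.2224147  178.07170228]
-0.016 [294.11517916 178.09381452]
pocket [[305. 202.]
 [249. 202.]
 [307. 147.]
 [248. 146.]]
bar [array([285., 237.]), array([270., 237.]), array([286., 158.]), array([270., 158.])]
290 178
[[144 143 140 220 224 223 222 223 177 129 127 195 220 220 220 225 192  77
   85 144 191 190 193 190 191]
 [149 150 144 219 223 223 222 222 170 193 187 161 221 221 221 224 179  77
  129 138 190 190 191 190 190]
 [134 133 145 219 221 222 221 221 188 222 220 160 219 219 220 223 164  77
  134 133 190 188 187 186 189]
 [164 165 143 219 223 221 221 219 189 221 219 171 223 168 204 215 149  77
  137 139 189 190 188 188 190]
 [163 161 142 220 222 222 221 221 192 220 222 173 130 143 139 137 157  77
  134 146 189 187 189 189 188]
 [164 165 142 221 222 221 222 221 190 220 219 131 159 163 160 131 165  77
  136 144 186 193 193 188 186]
 [165 163 143 219 219 218 219 221 186 222 219 133 161 166 162 141 156  78
  134 144 187 181 188 187 188]
 [162 166 140 220 220 219 220 219 183 220 218 124 157 162 158 135 139  83
  131 139 188 186 186 190 186]
 [162 161 129 219 221 219 221 218 179 221 219 169 139 151 145 105 134  80
  130 134 186 186 186 185 188]
 [161 164 129 222 220 218 219 217 186 220 218 191 185 110 127 175 129  80
  128 131 186 188 185 188 185]
 [ 99 101 129 220 222 218 217 218 182 219 217 193 218 219 218 187 137  78
  131 127 187 184 192 190 187]
 [167 169 141 218 219 218 218 219 184 219 220 196 216 217 216 190 136  74
  127 124 188 190 188 188 190]
 [143 144 141 219 167 170 178 182 186 219 218 177 200 200 203 186 141  70
  125 124 191 189 190 190 191]]
```

The ball is a disc centred at about (295,178). The prediction for it lying against the pocket's -y wall is (294,178), so it is in the tray. The bar also sits exactly where predicted. Descending to grip.

{"name": "arm_command", "arguments": {
  "deltas": [
    [0,0,0,0,0,3,-0.5],
    [0,0,0,0,0,6,-0.5],
    [0,0,0,0,0,9,-0.5],
    [0,0,0,0,0,11.5,-0.5],
    [0,0,0,0,0,13.2,-0.5],
    [0,0,0,0,0,13.2,-0.5],
    [0,0,0,0,0,13.2,-0.5]
  ]
}}

```text
time_s: 8.78
tcp_pos: [0.5921, -0.2213, 0.06]
ee_rot: [[0.985, 0.173, 0.005], [0.173, -0.985, 0.0], [0.005, 0.001, -1.0]]
wrist_force: [-0.7, -0.2, -0.1]
gripper_width: 0.752
gripper_force: 0.0
```

{"name": "arm_command", "arguments": {
  "deltas": [
    [0,0,0,0,0,0,-0.1],
    [0,0,0,0,0,0,0.2],
    [0,0,0,0,0,0,0.4],
    [0,0,0,0,0,0,0.6],
    [0,0,0,0,0,0,0.75],
    [0,0,0,0,0,0,1],
    [0,0,0,0,0,0,1],
    [0,0,0,0,0,0,1]
  ]
}}

```text
time_s: 9.45
tcp_pos: [0.5921, -0.2214, 0.0588]
ee_rot: [[0.985, 0.172, 0.004], [0.172, -0.985, 0.001], [0.004, 0.0, -1.0]]
wrist_force: [-0.0, -1.0, 0.4]
gripper_width: 0.224
gripper_force: 0.0
```

{"name": "arm_command", "arguments": {
  "deltas": [
    [0,0,0,0,0,0,1],
    [0,0,0,0,0,0,1],
    [0,0,0,0,0,0,1],
    [0,0,0,0,0,0,1]
  ]
}}

```text
time_s: 9.78
tcp_pos: [0.5922, -0.2215, 0.0587]
ee_rot: [[0.985, 0.172, 0.004], [0.172, -0.985, 0.001], [0.004, 0.0, -1.0]]
wrist_force: [-0.1, -0.5, -0.6]
gripper_width: 0.134
gripper_force: 30.0
```

{"name": "arm_command", "arguments": {
  "deltas": [
    [0,0,0,0,0,-0.2,1],
    [0,0,0,0,0,-0.5,1],
    [0,0,0,0,0,-1,1],
    [0,0,0,0,0,-1.6,1],
    [0,0,0,0,0,-2.3,1],
    [0,0,0,0,0,-2.9,1],
    [0,0,0,0,0,-3.3,1],
    [0,0,0,0,0,-3.5,1]
  ]
}}

```text
time_s: 10.45
tcp_pos: [0.5925, -0.2215, 0.0952]
ee_rot: [[0.985, 0.172, 0.006], [0.172, -0.985, 0.0], [0.006, 0.001, -1.0]]
wrist_force: [-0.4, -1.1, -3.3]
gripper_width: 0.134
gripper_force: 30.0
```

{"name": "arm_command", "arguments": {
  "deltas": [
    [0,0,0,0,0,-0.5,1],
    [0,0,0,0,0,-1.5,1],
    [0,0,0,0,0,-3,1],
    [0,0,0,0,0,-5,1],
    [0,0,0,0,0,-7,1],
    [0,0,0,0,0,-8.5,1],
    [0,0,0,0,0,-9.5,1],
    [0,0,0,0,0,-10,1]
  ]
}}

```text
time_s: 11.12
tcp_pos: [0.5922, -0.2217, 0.1961]
ee_rot: [[0.985, 0.172, 0.007], [0.172, -0.985, 0.0], [0.007, 0.001, -1.0]]
wrist_force: [1.1, 0.2, -1.6]
gripper_width: 0.136
gripper_force: 30.0
```

```bash
python3 - <<'E'
from h import *
s=sense(); print(s["wrist_force"],s["moment"],s["gripper_width"],s["ee_rot"].round(4).tolist())
c=cam("wrist","w7"); X=s["ee_rot"][:,0]; Y=-s["ee_rot"][:,1]
T=s["tcp_pos"]-[0,0,.0587-.006]
for y in(0,-.016): print(y,proj(c,T+Y*y+[0,0,.016]))
# pad in scene camera: measured centre
sc=load("scene"); print("w1 pad vs scene",proj(sc,[.519,.337,.015]))
delta([.515,.33,.21],float(np.load("disp.npz")["yaw"])*57.29578+90)
E
```

```text
[ 1.06037571  0.21125867 -1.56522283] [ 0.02348432 -0.02970519 -0.01037617] 0.13571602671567945 [[0.985, 0.1724, 0.007], [0.1724, -0.985, 0.0001], [0.0069, 0.0011, -1.0]]
0 [277.56735388 230.74560907]
-0.016 [304.01155093 230.72201466]
w1 pad vs scene [248.12574845 205.25855823]
shift cm [  1.91 -55.67  -1.44] turn [ 0.0012 -0.0069  0.002 ] t 11.1667 tcp [ 0.5923 -0.2217  0.1961]
```

{"name": "arm_command", "arguments": {
  "deltas": [
    [0,-0.002,0,0,-0.5,-0.2,1],
    [0,-0.004,0,0,-1.5,-0.5,1],
    [0,-0.007,0,0,-3,-0.8,1],
    [0,-0.007,0,0,-5,-1,1],
    [0,-0.007,0,0,-7.5,-1,1],
    [0,-0.007,0,0,-10,-1,1],
    [0,-0.007,0,0,-12.5,-1,1],
    [0,-0.007,0,0,-15,-1,1]
  ]
}}

```text
time_s: 11.83
tcp_pos: [0.5646, -0.0715, 0.2034]
ee_rot: [[0.985, 0.173, -0.004], [0.173, -0.985, -0.0], [-0.004, -0.0, -1.0]]
wrist_force: [-0.5, 0.2, -1.6]
gripper_width: 0.136
gripper_force: 30.0
```

{"name": "arm_command", "arguments": {
  "deltas": [
    [0,0,0,0,-2.5,0,1],
    [0,0,0,0,-5,0,1],
    [0,0,0,0,-7.5,0,1],
    [0,0,0,0,-10,0,1],
    [0,0,0,0,-12.2,0,1],
    [0,0,0,0,-13.8,0,1],
    [0,0,0,0,-14.7,0,1],
    [0,0,0,0,-15,0,1]
  ]
}}

```text
time_s: 12.5
tcp_pos: [0.539, 0.0759, 0.2036]
ee_rot: [[0.985, 0.175, -0.004], [0.175, -0.985, -0.001], [-0.004, -0.0, -1.0]]
wrist_force: [0.4, -1.2, -1.9]
gripper_width: 0.131
gripper_force: 30.0
```

{"name": "arm_command", "arguments": {
  "deltas": [
    [0,0,0,0,0,0,1],
    [0,0,0,0,0,0,1],
    [0,0,0,0,0,0,1],
    [0,0,0,0,0,0,1]
  ]
}}

```text
time_s: 12.83
tcp_pos: [0.5399, 0.0732, 0.2037]
ee_rot: [[0.985, 0.171, -0.003], [0.171, -0.985, -0.001], [-0.003, 0.0, -1.0]]
wrist_force: [0.8, -1.0, -2.0]
gripper_width: 0.135
gripper_force: 30.0
```

```bash
python3 - <<'E'
from h import *
s=sense(); print(s["wrist_force"],s["gripper_width"],s["tcp_pos"],s["ee_rot"].round(4)[2])
c=cam("wrist","w8"); print(proj(c,[.519,.337,.015]),proj(c,[.509,.316,.015]))
E
```

```text
[ 0.79164636 -0.98252575 -1.96476442] 0.13487422374055505 [0.5399069  0.07315751 0.2037455 ] [-3.4e-03  2.0e-04 -1.0e+00]
[  8.20697982 147.61291557] [ 30.42837924 161.09670772]
```

View pics/w8.png

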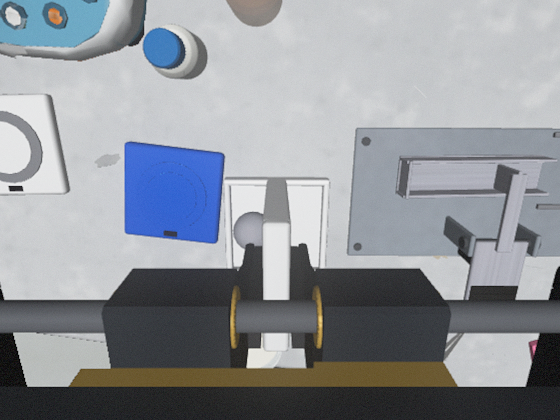

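The wrist view shows the ball in the held tray at about (250,230). The pad's near edge runs from (56,96) to (69,193), with its disc centre near (8,147), matching the earlier estimate.

```bash
python3 - <<'E'
from h import *
c=load("w8"); a,b=ray(c,56,96,.015),ray(c,69,193,.015); e=a-b; print(a,b,np.linalg.norm(e))
n=np.array([-e[1],e[0],0])/np.linalg.norm(e); C=(a+b)/2+.05*n; print("centre",C,"edge yaw",np.degrees(np.arctan2(e[1],e[0])))
s=sense(); delta([C[0],C[1],.2],float(np.load("disp.npz")["yaw"])*57.29578+90)
u=[ray(c,x,y,.017) for x,y in((8,110),(8,184))]; print("disc mid",(u[0]+u[1])/2)
E
```

```text
[0.57649323 0.29016229 0.015     ] [0.48195165 0.27838349 0.015     ] 0.09527250955628515
centre [0.5230408  0.33388929 0.015     ] edge yaw 7.101804850007008
shift cm [  2.8  -25.97   0.36] turn [0.0001 0.0032 0.0006] t 12.8833 tcp [0.5399 0.0732 0.2038]
disc mid [0.51899629 0.33583222 0.017     ]
```

{"name": "arm_command", "arguments": {
  "deltas": [
    [0,0.003,0,0.1,-0.5,0,1],
    [0,0.003,0,0.2,-1.5,0,1],
    [0,0.003,0,0.4,-3,0,1],
    [0,0.003,0,0.6,-5,0,1],
    [0,0.003,0,0.9,-7.2,0,1],
    [0,0.003,0,1.2,-9.4,0,1],
    [0,0.003,0,1.5,-11.6,0,1],
    [0,0.003,0,1.7,-13.8,0,1]
  ]
}}

```text
time_s: 13.55
tcp_pos: [0.5327, 0.2146, 0.2038]
ee_rot: [[0.985, 0.172, 0.0], [0.172, -0.985, 0.0], [0.0, -0.0, -1.0]]
wrist_force: [0.3, -0.2, -2.6]
gripper_width: 0.136
gripper_force: 30.0
```

{"name": "arm_command", "arguments": {
  "deltas": [
    [0,0,0,0.2,-2.2,0,1],
    [0,0,0,0.4,-4.4,0,1],
    [0,0,0,0.6,-6.6,0,1],
    [0,0,0,0.8,-8.8,0,1],
    [0,0,0,1,-10.6,0,1],
    [0,0,0,1.1,-11.8,0,1],
    [0,0,0,1.1,-12.4,0,1],
    [0,0,0,1.1,-12.4,0,1]
  ]
}}

```text
time_s: 14.22
tcp_pos: [0.522, 0.3379, 0.2034]
ee_rot: [[0.985, 0.174, -0.0], [0.174, -0.985, -0.0], [-0.0, 0.0, -1.0]]
wrist_force: [0.4, -0.2, -1.8]
gripper_width: 0.131
gripper_force: 30.0
```

{"name": "arm_command", "arguments": {
  "deltas": [
    [0,0,0,0,0,0.3,1],
    [0,0,0,0,0,0.9,1],
    [0,0,0,0,0,1.8,1],
    [0,0,0,0,0,2.8,1],
    [0,0,0,0,0,3.8,1],
    [0,0,0,0,0,4.8,1],
    [0,0,0,0,0,5.3,1],
    [0,0,0,0,0,5.6,1]
  ]
}}

```text
time_s: 14.88
tcp_pos: [0.5219, 0.3363, 0.1461]
ee_rot: [[0.985, 0.172, -0.002], [0.172, -0.985, -0.002], [-0.002, 0.001, -1.0]]
wrist_force: [0.2, -1.5, -1.9]
gripper_width: 0.133
gripper_force: 30.0
```

{"name": "arm_command", "arguments": {
  "deltas": [
    [0,0,0,0,0,0,1],
    [0,0,0,0,0,0,1],
    [0,0,0,0,0,0,1],
    [0,0,0,0,0,0,1],
    [0,0,0,0,0,0,1],
    [0,0,0,0,0,0,1]
  ]
}}

```text
time_s: 15.38
tcp_pos: [0.5224, 0.337, 0.1482]
ee_rot: [[0.985, 0.172, 0.0], [0.172, -0.985, 0.0], [0.001, -0.0, -1.0]]
wrist_force: [-0.2, -0.0, -1.7]
gripper_width: 0.137
gripper_force: 30.0
```

```bash
python3 - <<'E'
from h import *
delta([.522,.336,.1477],float(np.load("disp.npz")["yaw"])*57.29578+90); s=sense(); print(s["wrist_force"],s["joint_velocities"].round(2),s["ee_rot"][2].round(4))
E
```

```text
shift cm [-0.06  0.09  0.05] turn [-0.0004 -0.0005  0.0019] t 15.3833 tcp [0.5224 0.337  0.1482]
[-0.18780124 -0.02761954 -1.7241635 ] [-0.04  0.14 -0.19  0.02 -0.04  0.05] [ 5.e-04 -4.e-04 -1.e+00]
```

{"name": "arm_command", "arguments": {
  "deltas": [
    [0,0,0,0,0,0,1],
    [0,0,0,0,0,0,1],
    [0,0,0,0,0,0,1],
    [0,0,0,0,0,0,1],
    [0,0,0,0,0,0,1],
    [0,0,0,0,0,0,1],
    [0,0,0,0,0,0,1],
    [0,0,0,0,0,0,1]
  ]
}}

```text
time_s: 16.05
tcp_pos: [0.5223, 0.3369, 0.1478]
ee_rot: [[0.985, 0.172, 0.0], [0.172, -0.985, 0.0], [0.0, -0.0, -1.0]]
wrist_force: [0.6, -0.8, -1.8]
gripper_width: 0.13
gripper_force: 30.0
```

```bash
python3 - <<'E'
from h import *
w8=cv2.cvtColor(cv2.imread("pics/w8.png"),cv2.COLOR_BGR2GRAY)
for n,g in(("w8",w8),("now1",cv2.cvtColor(cam("wrist","w9")["pixels"],cv2.COLOR_BGR2GRAY)),("now2",cv2.cvtColor(cam("wrist","w10")["pixels"],cv2.COLOR_BGR2GRAY))):
    r=cv2.HoughCircles(g[175:275,222:335],cv2.HOUGH_GRADIENT,1,20,param1=80,param2=10,minRadius=14,maxRadius=24); print(n,None if r is None else (r[0][:4]+[222,175,0]).round().tolist())
g=cv2.imread("pics/w10.png",0); print(g[180:262:7,222:336:6])
print(sense()["joint_velocities"].round(2),sense()["tcp_pos"])
E
```

```text
w8 [[254.0, 232.0, 21.0], [250.0, 196.0, 21.0], [304.0, 196.0, 20.0], [306.0, 224.0, 20.0]]
now1 [[246.0, 226.0, 20.0], [304.0, 200.0, 20.0], [246.0, 202.0, 19.0], [306.0, 230.0, 17.0]]
now2 [[246.0, 226.0, 19.0], [244.0, 204.0, 20.0], [306.0, 206.0, 21.0], [248.0, 258.0, 14.0]]
[[233 217 216 218 215 215 216 215 138 135 136 210 210 208 206 209 211 210
  201]
 [234 214 231 230 231 233 232 234 136 139 135 234 230 232 233 232 230 211
  190]
 [233 215 229 230 229 228 230 234 139 140 139 219 230 230 229 227 228 220
  205]
 [230 218 230 230 229 229 230 199 139 138 138 166 228 229 230 229 229 226
  203]
 [229 220 232 171 112  99 231 166 138 139 136 116 229 228 228 228 227 227
  200]
 [228 224 132 157 158 153 132 139 130 133 133 125 227 227 228 228 229 228
  205]
 [229 168 160 171 174 166 156 144 171 172 165 131 228 228 229 227 228 228
  206]
 [228 147 163 176 174 174 159 221 228 228 226 194 228 227 227 228 229 228
  206]
 [228 229 151 167 172 169 147 222 228 227 225 194 227 228 227 227 231 229
  202]
 [209 226 233 136 141  98 177 219 227 227 227 194 227 177 225 226 231 226
  203]
 [199 226 229 226  59  66  70 220 227 226 227 194  70  69  65 227 230 219
  201]
 [198 225 230 226  63  59  65 219 228 228 225 195  66  65  63 227 217 216
  200]]
[ 0.04 -0.12 -0.02  0.06 -0.01  0.04] [0.52230483 0.33687991 0.14778749]
```

The ball is in the tray at (246,226) and did not move between two frames. The tray is level and still, centred over the pad at the right height.

```bash
python3 -c "
from station import finish_job; print(finish_job())"
```

```text
the job is handed in; nothing more can be done
None
```

Job handed in: I pressed the pedal to its stop and released it, the ball rolled into the tray, and the arm is holding the tray level and still, centred about 8 cm above the white reader pad with the ball in it (about 16 s used of the 61 s allowed).

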